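# Feel for the release notch of the tile chest and press it

### The job

The tile chest is shut by a hidden catch: somewhere along the wooden ledge at its front there is a finger-wide notch with a release key as its floor. Starting on the end piece at either end of the ledge, feel along the top of the ledge with a fingertip until it finds the notch, then press the key inside it fully down so that the lid springs ajar, and take the hand away. Do not pry or lift the lid itself, and leave the jars, the pot and the square where they are.

Things in the scene. Friction and masses are not known exactly. Their poses are not given: they have to be found in the camera images.
- chest: Low wooden tile chest, level and fixed to the bench, 200 mm deep (x), 390 mm wide (y), 80 mm high. Origin: centre of its underside; z up; its -x side is the front, facing the robot. Along the front runs a level ledge 48 mm deep (chest x -100 to -52 mm), top 70 mm above the bench; behind it the lid rises 10 mm higher.
- ledge (a point): Middle of the ledge top (of its 390 mm length and 48 mm depth), axes as the chest's. The ledge is a row of flush rigid wooden pieces: end pieces 34 mm long, between them seven places 46 mm long at y = 0, +-46, +-92, +-138 mm. One of the five middle places (varies, not reported: feel or look) is the notch, a gap 46 mm long, open above and in front.
- end_left_top (a point): Middle of the top of the ledge's left (+y) end piece, 178 mm from the ledge's middle; the piece is 34 mm long along y, 48 mm deep.
- end_right_top (a point): Middle of the top of the ledge's right (-y) end piece, the same size, 178 mm to the other side.
- key (a joint): Release key, the wooden floor of the notch, 47 by 43 mm. 0 = up, its top 10 mm below the ledge top; 0.006 m = fully down, 16 mm below. It slides straight down against about 4 N of friction, is linked to the lid, and stays where it is left.
- lid (a joint): Chest lid, 151 mm deep, 390 mm wide, 10 mm thick, 300 g, counter-sprung, hinged on the far side of the chest, 70 mm above the bench. 0 = shut; linked to the key, it rises as the key is pressed, to 0.12 rad (front edge up by 18 mm) when the key is fully down, and stays there. Keep the gripper clear of its front edge while pressing.
- jar_a: Bystander: small jar 44 mm wide, 60 mm high, between robot and chest on the robot's right. Origin: centre of its underside.
- jar_b: Bystander: jar 56 mm wide, 70 mm high, left of the chest. Origin: centre of its underside.
- pot: Bystander: open white pot 76 mm wide, 85 mm high, near the front left of the chest. Origin: centre of its underside.
- square: Bystander: flat steel L-square 160 by 112 mm, 12 mm thick, right of the chest. Origin: underside, middle of the long arm.

How it is judged:
By the outcome, as a careful person would: the job done as asked, in the order asked, and still so for the second after the job is handed in, with the robot touching nothing.
It also fails if it takes over 64 s, if anything falls off the work surface, if the arm or the gripper's body presses on something with over 40 N, if the wrist force passes 120 N, or if a joint passes its speed limit or range.

### The arm

A 6-joint arm with a two-finger parallel gripper is mounted at the origin on the work surface. World frame = base frame: x ahead of the robot, y to its left, z up, the work surface at z = 0. Lengths are in m, angles in rad, forces in N, time in s.
With the tool pointing down it reaches from about 0.25 to 0.85 m from the base axis. Payload 12.5 kg.
Tool frame: the origin (TCP) lies at the centre of the arm's flange, where the gripper is bolted on; the fingertips stand ahead of it and the grasp point (between the pads) lies 167 mm ahead of it (env.tips_ahead is the z of the fingertips in the tool frame, in m); z points along the fingers, y is the line along which they close (so a half turn about z gives the same grasp; the last joint's range is limited). The gripper opens to 93 mm and grips with 3 to 60 N. Pads are 15 mm wide; open, the fingers measure 128 mm over their backs; the gripper's body (75 mm by 188 mm) begins 65 mm behind the grasp point.
Start: joints at [-1.249, 0.351, 1.652, -0, 1.139, -0.085], TCP at [0.218, -0.505, 0.405] pointing down, gripper open.
Joint ranges: [-2.75, 2.75], [-0.79, 2.1], [0.01, 2.65], [-1.57, 4.71], [0.07, 3.14], [-2.87, 2.87]. Speed limits (rad/s): [2.22, 2.22, 2.79, 3.14, 3.14, 3.14].

### API

Orientations are given as a unit quaternion [x, y, z, w].
In Python, from workcell import env gives the robot as it stands.
- The arm moves only by the tool step_arm, never from a script. Its argument "plan" is a list of rows, each an object with "fingers": the closure in counts, from 0 (fully open) to 255 (shut); "translation": the shift along the tool's x, y, z normalised to -1 to 1, where 1 is 200 mm, a list of three; "yaw": the turn about the tool's z normalised to -1 to 1, where 1 is pi/4 rad. A call has 1 to 20 rows; each row is the pose to reach, as a shift and turn from the pose commanded when the call began, along the tool's axes at that moment; what a row does not reach only later rows make up. A row lasts 1/8 s, in which the tool goes at most 62.5 mm and 10.7 degrees, less where a joint would pass 70% of its speed; a pose out of reach is approached as far as the arm can. A call with a number of a shift or a turn outside -1 to 1 is refused whole. A call with a gripper value outside its range is refused whole. The fingers move at their own pace and stop on an object; the grip force is fixed at half the most. Time passes only in rows, so rows that repeat a pose let the fingers close. It gives the time, the measured TCP pose, the force, the opening and the grip force at its end, in the units of the state.
- env.get_obs(): the state, without advancing time (a new reading comes with each control period).
- env.camera(name): name is "scene" or "top" or "wrist"; returns the picture (420x560x3 uint8, red, green, blue); there is no depth.
- env.camera_info(name): a dict with "mtx" (3x3 intrinsics, pixels), "T" (4x4, takes a point from camera to world coordinates); the wrist camera has in their place "hand_eye" (4x4, takes a point from camera to tool coordinates, whose origin is the TCP and whose axes are the flange's). Camera axes: x right, y down, z forward; pixel columns grow to the right and rows downward; lengths in m; the calibration is good to about 2 mm. A picture is of the moment at which its call begins: read the wrist's pose just before it. camera_info takes no time and is no camera call.
- env.finish_job(): hands the job in; it is judged then, once.
The state is a dict: "clock": time; "q": joint angles; "dq": joint speeds; "tau": joint torques, N m; "tcp_pos": TCP position; "eef_rot": TCP orientation; "wrist_force": force on the tool from outside, world axes, zero at the start; "wrist_torque": the same for the moment, N m; "finger_gap": finger opening in m; "gripper_force": force on a finger pad.
Only numpy, scipy, OpenCV 4.12 (cv2) and the standard library are available. Lean on these libraries where they do the work, as an engineer would, in place of code of your own. Each camera call takes 0.05 s, during which the arm holds its last target. There are 200 camera calls.

## Working session

There is one attempt and no reset: what is moved stays moved. The work goes in short steps, Python scripts to look and compute and a tool call to move; the robot and the scene stay as the last step left them, time stands still between calls to the robot, and variables do not carry over. Pictures are saved under pics/ and viewed, at most 10 in all, crops included, and the job is handed in when it is done.

Besides the shell and the picture viewer there is one more tool, called after "Request:" as name([rows], argument=value, ...), one row to a line, values as JSON. step_arm: Moves the arm, as the interface text tells. Its arguments: {"type":"object","properties":{"plan":{"type":"array","items":{"type":"object","properties":{"fingers":{"type":"number"},"translation":{"type":"array","items":{"type":"number"}},"yaw":{"type":"number"}}}}},"required":["plan"]}

```bash
mkdir -p pics; python3 - <<'E'
from workcell import env
import cv2
o=env.get_obs();print(o['clock'],o['tcp_pos'],o['eef_rot'],o['wrist_force'],env.tips_ahead)
for n in ['top','scene']:
    cv2.imwrite(f'pics/{n}0.png',env.camera(n)[:,:,::-1]); i=env.camera_info(n);print(n,i['mtx'],i['T'])
print(env.camera_info('wrist'))
E
```

```text
0.0 [ 0.21759061 -0.50498038  0.4042264 ] [ 9.79388271e-01  2.01985915e-01 -7.26204707e-05 -5.46866549e-04] [-0.02204219  0.26646711 -0.04423916] 0.1861
top [[527.12524019   0.         283.83982935]
 [  0.         527.12524019 216.44236115]
 [  0.           0.           1.        ]] [[-0.01722447 -0.99777822  0.06435793  0.45616276]
 [-0.99978142  0.01795046  0.01071923 -0.01799022]
 [-0.01185067 -0.06415922 -0.99786931  1.35346869]
 [ 0.          0.          0.          1.        ]]
scene [[415.50498073   0.         273.30129444]
 [  0.         415.50498073 217.78561608]
 [  0.           0.           1.        ]] [[ 0.00764156  0.80504803 -0.59316041  1.0838574 ]
 [ 0.99983399  0.00366069  0.017849   -0.01690499]
 [ 0.01654067 -0.59319834 -0.80488641  0.81085009]
 [ 0.          0.          0.          1.        ]]
{'mtx': array([[309.90902427,   0.        , 277.32697475],
       [  0.        , 309.90902427, 213.95039675],
       [  0.        ,   0.        ,   1.        ]]), 'hand_eye': array([[-4.05067757e-04, -9.68141538e-01, -2.50403271e-01,
         6.93128330e-02],
       [ 9.99999905e-01, -4.32096877e-04,  5.29674256e-05,
         2.59600782e-04],
       [-1.59478436e-04, -2.50403226e-01,  9.68141621e-01,
         1.97378076e-02],
       [ 0.00000000e+00,  0.00000000e+00,  0.00000000e+00,
         1.00000000e+00]])}
```

View pics/top0.png

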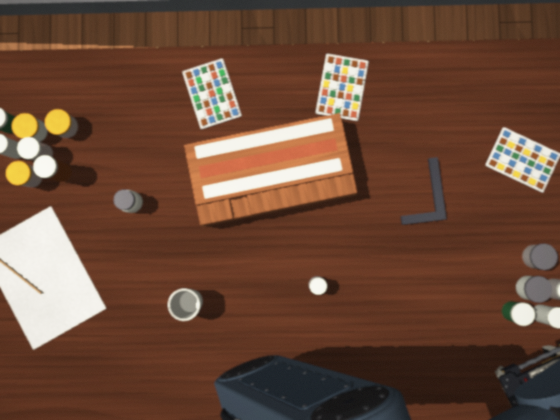

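View pics/scene0.png

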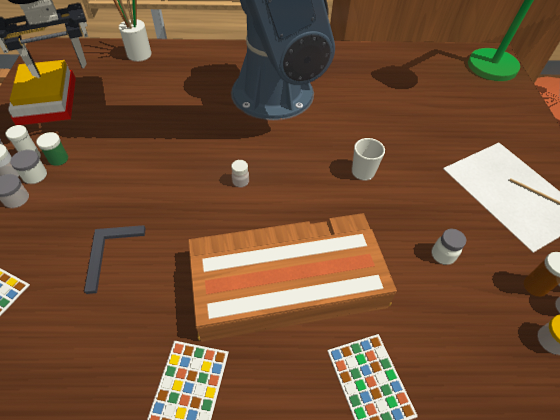

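The top view shows the chest with its ledge along the lower edge (about (198,213) to (355,185)). A dark line near (231,208) and the scene gap at (322,228) suggest the notch is on the left half. I'll enlarge both.

```bash
python3 - <<'E'
import cv2,numpy as np
a=cv2.imread('pics/top0.png')[105:235,175:375];b=cv2.imread('pics/scene0.png')[205:275,180:380]
s=lambda i:cv2.resize(i,(800,i.shape[0]*4),interpolation=cv2.INTER_CUBIC)
cv2.imwrite('pics/c1.png',np.clip(np.vstack([s(a)[:320+200-220+220-0],])*1.4,0,255).astype('uint8'))
cv2.imwrite('pics/c2.png',s(b))
E
```

```text
(no output)
```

View pics/c1.png

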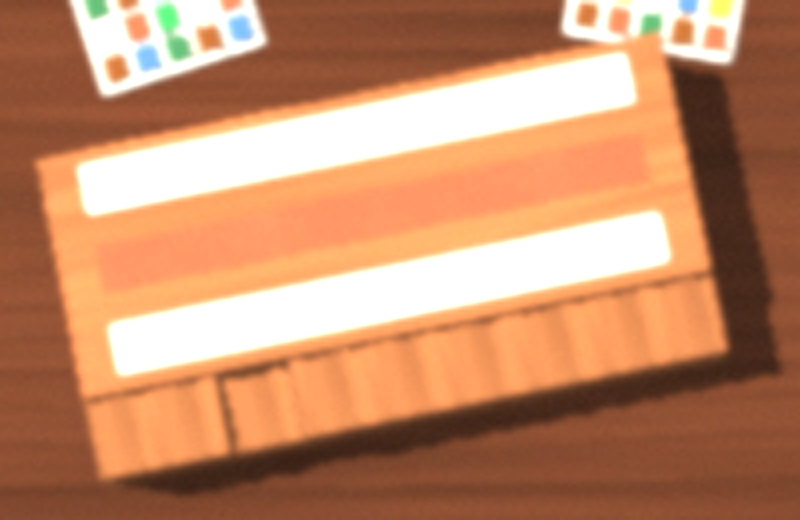

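View pics/c2.png

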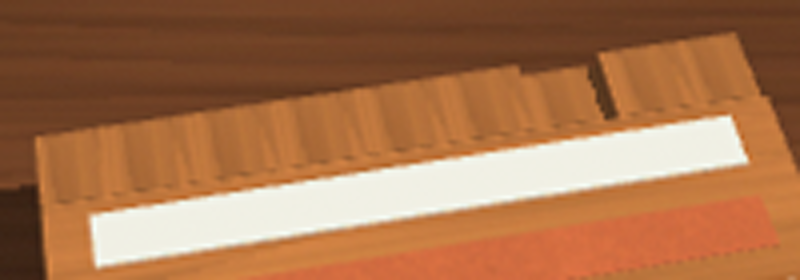

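The notch lies between crop1 columns 220 and 292 of a ledge running 90 to 715, so it is 69 to 115 mm left of the middle, at the y = +92 place. Now the chest pose.

```bash
cat > h.py <<'E'
from workcell import env
import numpy as np
from scipy.spatial.transform import Rotation as R
def unproj(n,uv,z):
    i=env.camera_info(n);T=i['T'];d=T[:3,:3]@np.linalg.solve(i['mtx'],[*uv,1]);return T[:3,3]+d*(z-T[2,3])/d[2]
def st():
    o=env.get_obs();r=R.from_quat(o['eef_rot']).as_matrix()
    print('t',round(o['clock'],2),'tcp',o['tcp_pos'].round(4),'tips z',round(o['tcp_pos'][2]-env.tips_ahead*1,4),'F',np.round(o['wrist_force'],1),'xang',round(np.degrees(np.arctan2(r[1,0],r[0,0])),2),'gap',round(float(o['finger_gap']),3))
    return o,r
E
python3 - <<'E'
from h import *
f=lambda u,v:((u+.5)/4-.5+175,(v+.5)/4-.5+105)
P={}
for k,uv,z in [('fl',(100,478),.07),('fr',(727,350),.07),('ll',(88,398),.08),('lr',(711,273),.08),('bl',(38,160),.08),('br',(662,38),.08)]:
    P[k]=unproj('top',f(*uv),z);print(k,P[k].round(4))
d=P['fl']-P['fr'];print(np.linalg.norm(d),np.degrees(np.arctan2(-d[0],d[1])))
print([np.linalg.norm(P[a]-P[b]).round(3) for a,b in [('fl','bl'),('fr','br'),('ll','lr'),('bl','br')]])
for k in['fl','fr','bl','br']:
    pass
c=(P['fl']+P['fr']+P['bl']+P['br'])[:2]/4
y=(P['fl']-P['fr']+P['bl']-P['br'])[:2];y/=np.linalg.norm(y);x=np.array([y[1],-y[0]])
print('c',c,'yaw',np.degrees(np.arctan2(x[1],x[0])))
for n,p in [('end',(-.083,.178)),('mid',(-.083,.0)),('notch',(-.083,.092))]:print(n,c+x*p[0]+y*p[1])
print('pot',unproj('top',(184,303),.085),'jarb',unproj('top',(123,200),.07))
o,r=st();print(o['q'])
e=c+x*-.083+y*.178
print('to end in tool',r.T@np.array([*(e-o['tcp_pos'][:2]),0])/.2)
E
```

```text
fl [0.5238 0.2018 0.07  ]
fr [ 0.5953 -0.1824  0.07  ]
ll [0.5721 0.207  0.08  ]
lr [ 0.6414 -0.1727  0.08  ]
bl [0.7188 0.2367 0.08  ]
br [ 0.7868 -0.1464  0.08  ]
0.39081022757094774 10.532922277637613
[np.float64(0.198), np.float64(0.195), np.float64(0.386), np.float64(0.389)]
c [0.65619284 0.02741162] yaw 10.29781404097451
end [0.5427097  0.18770691]
mid [0.57452982 0.01257415]
notch [0.55808347 0.10309221]
pot [0.33485565 0.23796997 0.085     ] jarb [0.58646483 0.3897426  0.07      ]
t 0.1 tcp [ 0.2176 -0.505   0.4043] tips z 0.2182 F [-0.   0.4 -0. ] xang 23.31 gap 0.093
[-1.24861275e+00  3.51155503e-01  1.65232496e+00 -4.74920344e-05
  1.13908811e+00 -8.46040220e-02]
to end in tool [ 2.86336248e+00 -2.53769782e+00  2.59009958e-03]
```

Request:
step_arm([
  {"fingers": 255,"translation": [0.95,-0.85,0],"yaw": -0.6},
  {"fingers": 255,"translation": [0.95,-0.85,0],"yaw": -0.6},
  {"fingers": 255,"translation": [0.95,-0.85,0],"yaw": -0.6},
  {"fingers": 255,"translation": [0.95,-0.85,0],"yaw": -0.6},
  {"fingers": 255,"translation": [0.95,-0.85,0],"yaw": -0.6},
  {"fingers": 255,"translation": [0.95,-0.85,0],"yaw": -0.6},
  {"fingers": 255,"translation": [0.95,-0.85,0],"yaw": -0.6},
])

```text
clock: 0.98
tcp_pos: [0.3245, -0.2748, 0.4046]
eef_rot: [0.905, 0.424, -0.0, -0.0]
wrist_force: [0.5, 0.1, -0.9]
finger_gap: 0.0278
gripper_force: 0.0
```

```bash
cat > go.py <<'E'
from h import *
import sys
# chest frame -> needed move
th=np.radians(10.4);x=np.array([np.cos(th),np.sin(th)]);y=np.array([-x[1],x[0]])
off=np.array([float(v) for v in sys.argv[4:6]]) if len(sys.argv)>4 else np.zeros(2)
c=np.array([.6565,.0274])+off
o,r=st();p=o['tcp_pos']+r[:,2]*env.tips_ahead
d=p[:2]-c;print('tip chest xy',(d@x).round(4),(d@y).round(4),'tip z',p[2].round(4))
g=np.array([*(c+x*float(sys.argv[1])+y*float(sys.argv[2])),float(sys.argv[3])])
print('move',(r.T@(g-p)/.2).round(3),'yaw',(-(100.4-np.degrees(np.arctan2(r[1,0],r[0,0])))/45).round(3))
E
python3 go.py -.083 .178 .2
```

```text
t 0.97 tcp [ 0.3245 -0.2748  0.4046] tips z 0.2185 F [ 0.5  0.1 -0.9] xang 50.23 gap 0.028
tip chest xy -0.3811 -0.2373 tip z 0.2185
move [ 2.475 -0.64   0.092] yaw -1.115
```

Request:
step_arm([
  {"fingers": 255,"translation": [1,-0.26,0],"yaw": -0.6},
  {"fingers": 255,"translation": [1,-0.26,0],"yaw": -0.6},
  {"fingers": 255,"translation": [1,-0.26,0],"yaw": -0.6},
  {"fingers": 255,"translation": [1,-0.26,0],"yaw": -0.6},
  {"fingers": 255,"translation": [1,-0.26,0],"yaw": -0.6},
  {"fingers": 255,"translation": [1,-0.26,0],"yaw": -0.6},
  {"fingers": 255,"translation": [1,-0.26,0],"yaw": -0.6},
])

```text
clock: 1.85
tcp_pos: [0.4123, -0.0878, 0.4047]
eef_rot: [0.782, 0.624, -0.0, -0.0]
wrist_force: [0.2, 0.3, 0.0]
finger_gap: 0.0003
gripper_force: 0.0
```

```bash
python3 go.py -.083 .178 .2
```

```text
t 1.85 tcp [ 0.4123 -0.0878  0.4047] tips z 0.2186 F [0.2 0.3 0. ] xang 77.19 gap 0.0
tip chest xy -0.261 -0.0692 tip z 0.2186
move [1.487 0.331 0.093] yaw -0.516
```

Request:
step_arm([
  {"fingers": 255,"translation": [1,0.2,0],"yaw": -0.516},
  {"fingers": 255,"translation": [1,0.2,0],"yaw": -0.516},
  {"fingers": 255,"translation": [1,0.2,0],"yaw": -0.516},
  {"fingers": 255,"translation": [1,0.2,0],"yaw": -0.516},
  {"fingers": 255,"translation": [1,0.2,0],"yaw": -0.516},
  {"fingers": 255,"translation": [1,0.2,0],"yaw": -0.516},
])

```text
clock: 2.6
tcp_pos: [0.4952, 0.0982, 0.4047]
eef_rot: [0.64, 0.768, -0.0, -0.0]
wrist_force: [0.6, 0.3, -0.2]
finger_gap: 0.0005
gripper_force: 0.0
```

```bash
python3 go.py -.083 .178 .13
```

```text
t 2.6 tcp [0.4952 0.0982 0.4047] tips z 0.2186 F [ 0.6  0.3 -0.2] xang 100.43 gap 0.0
tip chest xy -0.1459 0.0987 tip z 0.2186
move [0.396 0.315 0.443] yaw 0.001
```

Request:
step_arm([
  {"fingers": 255,"translation": [0.396,0.315,0.2],"yaw": 0},
  {"fingers": 255,"translation": [0.396,0.315,0.443],"yaw": 0},
  {"fingers": 255,"translation": [0.396,0.315,0.443],"yaw": 0},
  {"fingers": 255,"translation": [0.396,0.315,0.443],"yaw": 0},
  {"fingers": 255,"translation": [0.396,0.315,0.443],"yaw": 0},
])

```text
clock: 3.22
tcp_pos: [0.5432, 0.1878, 0.318]
eef_rot: [0.64, 0.769, 0.001, 0.001]
wrist_force: [-0.1, -0.2, 0.2]
finger_gap: 0.0008
gripper_force: 0.0
```

```bash
python3 go.py -.083 .178 .072; python3 - <<'E'
from h import *
import cv2
o,r=st()
im=env.camera('wrist')
i=env.camera_info('wrist');H=i['hand_eye']
th=np.radians(10.4);x=np.array([np.cos(th),np.sin(th)]);y=np.array([-x[1],x[0]])
im=np.ascontiguousarray(im[:,:,::-1])
for a,b,z in [(-.1,.195,.07),(-.1,.161,.07),(-.1,.115,.07),(-.1,.069,.07),(-.052,.195,.08),(-.052,.069,.08),(-.083,.178,.07),(-.052,.115,.08)]:
    w=np.array([*(np.array([.6565,.0274])+x*a+y*b),z])
    c=H[:3,:3].T@(r.T@(w-o['tcp_pos'])-H[:3,3]);u=i['mtx']@c;u=u[:2]/u[2]
    print(a,b,u.round(0));cv2.circle(im,tuple(int(v) for v in u),3,(0,255,0),1)
cv2.imwrite('pics/w1.png',cv2.resize(im,(800,600)))
E
```

```text
t 3.23 tcp [0.5432 0.1878 0.318 ] tips z 0.1319 F [-0.1 -0.2  0.2] xang 100.45 gap 0.001
tip chest xy -0.0821 0.1783 tip z 0.1319
move [-0.001 -0.005  0.299] yaw 0.001
t 3.23 tcp [0.5432 0.1878 0.318 ] tips z 0.1319 F [-0.1 -0.2  0.2] xang 100.45 gap 0.001
-0.1 0.195 [253. 205.]
-0.1 0.161 [254. 247.]
-0.1 0.115 [255. 300.]
-0.1 0.069 [256. 349.]
-0.052 0.195 [318. 208.]
-0.052 0.069 [313. 357.]
-0.083 0.178 [276. 227.]
-0.052 0.115 [315. 307.]
```

View pics/w1.png

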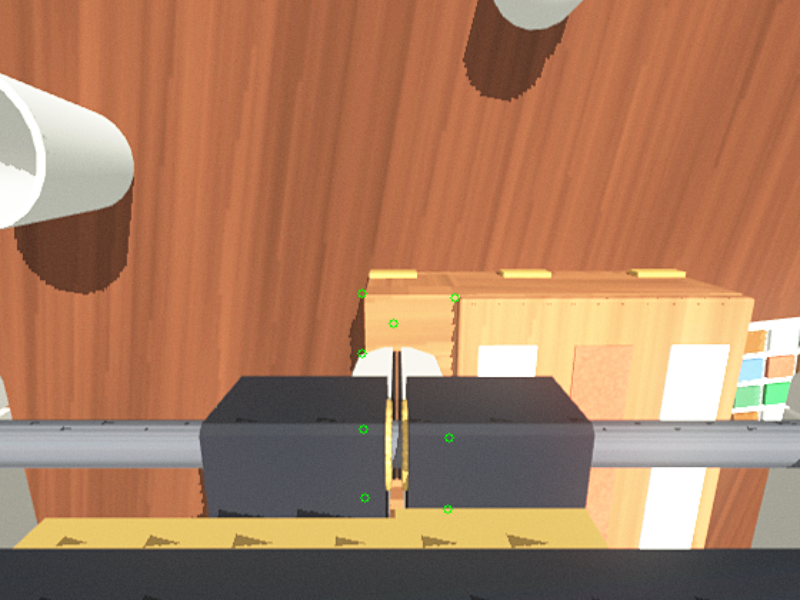

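The wrist view shows the ledge's end corner at (366,296), against a predicted (361,293). The chest is therefore about 2 mm further on in x, and the fingers are over the end piece. Going down to the touch.

Request:
step_arm([
  {"fingers": 255,"translation": [0,0.005,0.15],"yaw": 0},
  {"fingers": 255,"translation": [0,0.005,0.25],"yaw": 0},
  {"fingers": 255,"translation": [0,0.005,0.28],"yaw": 0},
  {"fingers": 255,"translation": [0,0.005,0.29],"yaw": 0},
  {"fingers": 255,"translation": [0,0.005,0.295],"yaw": 0},
  {"fingers": 255,"translation": [0,0.005,0.295],"yaw": 0},
])

```text
clock: 4.03
tcp_pos: [0.5441, 0.1892, 0.2578]
eef_rot: [0.639, 0.769, 0.0, 0.0]
wrist_force: [0.1, -0.6, 0.8]
finger_gap: 0.0007
gripper_force: 0.0
```

```bash
python3 go.py -.082 .178 .07 .002 -.001
```

```text
t 4.03 tcp [0.5441 0.1892 0.2578] tips z 0.0717 F [ 0.1 -0.6  0.8] xang 100.53 gap 0.001
tip chest xy -0.0829 0.1808 tip z 0.0717
move [-0.014  0.005  0.008] yaw 0.003
```

Request:
step_arm([
  {"fingers": 255,"translation": [-0.013,0.003,0.004],"yaw": 0},
  {"fingers": 255,"translation": [-0.013,0.003,0.007],"yaw": 0},
  {"fingers": 255,"translation": [-0.013,0.003,0.009],"yaw": 0},
  {"fingers": 255,"translation": [-0.013,0.003,0.009],"yaw": 0},
])

```text
clock: 4.53
tcp_pos: [0.5453, 0.1866, 0.2564]
eef_rot: [0.639, 0.769, 0.0, 0.0]
wrist_force: [-3.0, -3.1, 11.7]
finger_gap: 0.0004
gripper_force: 5.7
```

Contact at tip height 70 mm with 12 N. Easing off slightly and sliding toward the right.

Request:
step_arm([
  {"fingers": 255,"translation": [-0.01,0,-0.001],"yaw": 0},
  {"fingers": 255,"translation": [-0.02,0,-0.001],"yaw": 0},
  {"fingers": 255,"translation": [-0.03,0,-0.001],"yaw": 0},
  {"fingers": 255,"translation": [-0.04,0,-0.001],"yaw": 0},
  {"fingers": 255,"translation": [-0.05,0,-0.001],"yaw": 0},
  {"fingers": 255,"translation": [-0.06,0,-0.001],"yaw": 0},
  {"fingers": 255,"translation": [-0.07,0,-0.001],"yaw": 0},
  {"fingers": 255,"translation": [-0.08,0,-0.001],"yaw": 0},
])

```text
clock: 5.52
tcp_pos: [0.5483, 0.1715, 0.2564]
eef_rot: [0.639, 0.769, 0.001, 0.0]
wrist_force: [-1.0, 4.8, 5.9]
finger_gap: 0.0005
gripper_force: 3.2
```

```bash
python3 go.py -.082 .092 .069 .002 -.001
```

```text
t 5.53 tcp [0.5483 0.1715 0.2564] tips z 0.0703 F [-1.   4.8  5.9] xang 100.52 gap 0.0
tip chest xy -0.0819 0.1628 tip z 0.0703
move [-0.354 -0.001  0.006] yaw 0.003
```

Request:
step_arm([
  {"fingers": 255,"translation": [-0.0125,0,0.001],"yaw": 0},
  {"fingers": 255,"translation": [-0.025,0,0.001],"yaw": 0},
  {"fingers": 255,"translation": [-0.0375,0,0.001],"yaw": 0},
  {"fingers": 255,"translation": [-0.05,0,0.001],"yaw": 0},
  {"fingers": 255,"translation": [-0.0625,0,0.001],"yaw": 0},
  {"fingers": 255,"translation": [-0.075,0,0.001],"yaw": 0},
  {"fingers": 255,"translation": [-0.0875,0,0.001],"yaw": 0},
  {"fingers": 255,"translation": [-0.1,0,0.001],"yaw": 0},
  {"fingers": 255,"translation": [-0.1125,0,0.001],"yaw": 0},
  {"fingers": 255,"translation": [-0.125,0,0.001],"yaw": 0},
  {"fingers": 255,"translation": [-0.1375,0,0.001],"yaw": 0},
  {"fingers": 255,"translation": [-0.15,0,0.001],"yaw": 0},
])

```text
clock: 7.02
tcp_pos: [0.5538, 0.1421, 0.2564]
eef_rot: [0.639, 0.769, 0.001, 0.0]
wrist_force: [-1.5, 7.3, 7.5]
finger_gap: 0.0005
gripper_force: 4.1
```

```bash
python3 go.py -.082 .092 .069 .002 -.001
```

```text
t 7.03 tcp [0.5538 0.1421 0.2564] tips z 0.0703 F [-1.5  7.3  7.5] xang 100.51 gap 0.0
tip chest xy -0.0817 0.1329 tip z 0.0703
move [-0.205 -0.002  0.006] yaw 0.003
```

Request:
step_arm([
  {"fingers": 255,"translation": [-0.0125,0,0],"yaw": 0},
  {"fingers": 255,"translation": [-0.025,0,0],"yaw": 0},
  {"fingers": 255,"translation": [-0.0375,0,0],"yaw": 0},
  {"fingers": 255,"translation": [-0.05,0,0],"yaw": 0},
  {"fingers": 255,"translation": [-0.0625,0,0],"yaw": 0},
  {"fingers": 255,"translation": [-0.075,0,0],"yaw": 0},
  {"fingers": 255,"translation": [-0.0875,0,0],"yaw": 0},
  {"fingers": 255,"translation": [-0.1,0,0],"yaw": 0},
  {"fingers": 255,"translation": [-0.1125,0,0],"yaw": 0},
  {"fingers": 255,"translation": [-0.125,0,0],"yaw": 0},
  {"fingers": 255,"translation": [-0.1375,0,0],"yaw": 0},
  {"fingers": 255,"translation": [-0.15,0,0],"yaw": 0},
  {"fingers": 255,"translation": [-0.1625,0,0],"yaw": 0},
  {"fingers": 255,"translation": [-0.175,0,0],"yaw": 0},
])

```text
clock: 8.78
tcp_pos: [0.5599, 0.1069, 0.2552]
eef_rot: [0.639, 0.769, -0.0, -0.0]
wrist_force: [-0.4, -0.2, -1.2]
finger_gap: 0.0005
gripper_force: 0.0
```

```bash
python3 go.py -.082 .092 .0600 .002 -.001
```

```text
t 8.78 tcp [0.5599 0.1069 0.2552] tips z 0.0691 F [-0.4 -0.2 -1.2] xang 100.52 gap 0.0
tip chest xy -0.0825 0.0969 tip z 0.0691
move [-0.025  0.002  0.046] yaw 0.003
```

The force vanished and the tip dropped 1.2 mm, so the notch is found. Centring, then pressing down.

Request:
step_arm([
  {"fingers": 255,"translation": [-0.025,0.001,0],"yaw": 0},
  {"fingers": 255,"translation": [-0.025,0.001,0.02],"yaw": 0},
  {"fingers": 255,"translation": [-0.025,0.001,0.04],"yaw": 0},
  {"fingers": 255,"translation": [-0.025,0.001,0.045],"yaw": 0},
  {"fingers": 255,"translation": [-0.025,0.001,0.05],"yaw": 0},
  {"fingers": 255,"translation": [-0.025,0.001,0.055],"yaw": 0},
  {"fingers": 255,"translation": [-0.025,0.001,0.06],"yaw": 0},
  {"fingers": 255,"translation": [-0.025,0.001,0.065],"yaw": 0},
  {"fingers": 255,"translation": [-0.025,0.001,0.07],"yaw": 0},
  {"fingers": 255,"translation": [-0.025,0.001,0.07],"yaw": 0},
])

```text
clock: 10.02
tcp_pos: [0.5611, 0.1023, 0.2412]
eef_rot: [0.639, 0.769, 0.0, 0.0]
wrist_force: [0.1, -0.4, -0.3]
finger_gap: 0.0003
gripper_force: 0.0
```

```bash
python3 go.py -.082 .092 .054 .002 -.001
```

```text
t 10.03 tcp [0.5611 0.1023 0.2412] tips z 0.0551 F [ 0.1 -0.4 -0.3] xang 100.53 gap 0.0
tip chest xy -0.082 0.0922 tip z 0.0551
move [-0.001  0.     0.006] yaw 0.003
```

Request:
step_arm([
  {"fingers": 255,"translation": [0,0,0.003],"yaw": 0},
  {"fingers": 255,"translation": [0,0,0.005],"yaw": 0},
  {"fingers": 255,"translation": [0,0,0.007],"yaw": 0},
  {"fingers": 255,"translation": [0,0,0.007],"yaw": 0},
])

```text
clock: 10.52
tcp_pos: [0.5611, 0.1023, 0.2404]
eef_rot: [0.639, 0.769, 0.0, 0.0]
wrist_force: [-2.2, 0.5, 7.2]
finger_gap: 0.0006
gripper_force: 3.4
```

```bash
python3 - <<'E'
from h import *
import cv2
st()
im=env.camera('scene')[195:345,170:410,::-1];cv2.imwrite('pics/s2.png',cv2.resize(im,None,fx=3,fy=3,interpolation=2))
E
```

```text
t 10.53 tcp [0.5611 0.1023 0.2404] tips z 0.0543 F [-2.2  0.5  7.2] xang 100.53 gap 0.001
```

View pics/s2.png

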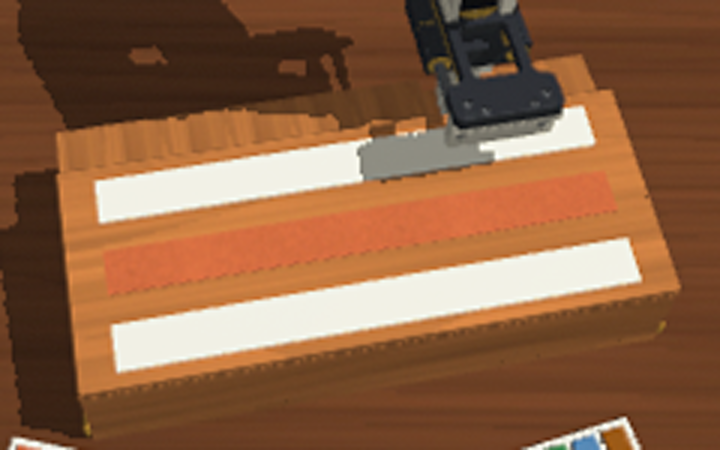

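The lid is ajar (its front edge now covers more of the ledge) and the key is at about 16 mm down. A slightly firmer press will confirm the bottom.

Request:
step_arm([
  {"fingers": 255,"translation": [0,0,0.003],"yaw": 0},
  {"fingers": 255,"translation": [0,0,0.005],"yaw": 0},
  {"fingers": 255,"translation": [0,0,0.005],"yaw": 0},
])

```text
clock: 10.95
tcp_pos: [0.5612, 0.1023, 0.2403]
eef_rot: [0.639, 0.769, 0.0, 0.0]
wrist_force: [-5.7, 0.3, 17.5]
finger_gap: 0.0003
gripper_force: 8.9
```

Bottomed at 17 N with no further travel. Withdrawing straight up.

Request:
step_arm([
  {"fingers": 255,"translation": [0,0,-0.02],"yaw": 0},
  {"fingers": 255,"translation": [0,0,-0.1],"yaw": 0},
  {"fingers": 255,"translation": [0,0,-0.3],"yaw": 0},
  {"fingers": 255,"translation": [0,0,-0.6],"yaw": 0},
  {"fingers": 255,"translation": [0,-0.5,-0.8],"yaw": 0},
  {"fingers": 255,"translation": [0,-0.8,-0.8],"yaw": 0},
  {"fingers": 255,"translation": [0,-0.8,-0.8],"yaw": 0},
  {"fingers": 255,"translation": [0,-0.8,-0.8],"yaw": 0},
  {"fingers": 255,"translation": [0,-0.8,-0.8],"yaw": 0},
])

```text
clock: 12.08
tcp_pos: [0.4042, 0.0731, 0.3996]
eef_rot: [0.639, 0.769, 0.001, 0.001]
wrist_force: [0.6, 0.6, -0.5]
finger_gap: 0.0004
gripper_force: 0.0
```

```bash
python3 - <<'E'
from h import *
import cv2
st()
cv2.imwrite('pics/s3.png',cv2.resize(env.camera('scene')[100:345,60:480,::-1],(800,467)))
E
```

```text
t 12.07 tcp [0.4042 0.0731 0.3996] tips z 0.2135 F [ 0.6  0.6 -0.5] xang 100.52 gap 0.0
```

View pics/s3.png

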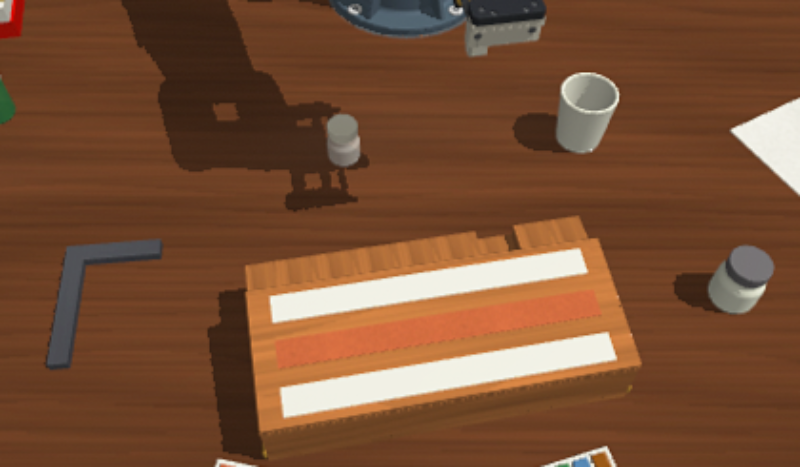

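The lid stands ajar, the key is sunk in the notch at (495,242), and the bystanders are unmoved with the hand clear.

```bash
python3 -c "
from workcell import env
print(env.finish_job())"
```

```text
the job is handed in; nothing more can be done
None
```

I handed the job in at about 12 s: I felt along from the left end piece, found the notch at the y = +92 mm place, and pressed the key to its stop. The lid was left ajar, the hand is clear, and the jars, pot and square look unmoved in the last picture.

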